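Pack away the scenery paints at the model railway

ROBOT

A 6-joint arm with a two-finger parallel gripper is mounted at the origin on the work surface. World frame = base frame: x ahead of the robot, y to its left, z up, the work surface at z = 0. Lengths are in m, angles in rad, forces in N, time in s.
With the tool pointing down it reaches from about 0.35 to 0.975 m from the base axis. Payload 17.4 kg.
Tool frame: the origin (TCP) lies on the centre line of the jaws, within the pads' length; the fingertips stand 14 mm ahead of it and the grasp point (between the pads) lies 5 mm behind it; z points along the fingers, y is the line along which they close (so a half turn about z gives the same grasp; the last joint's range is limited). The gripper opens to 85 mm and grips with 20 to 120 N. Pads are 22 mm wide; open, the fingers measure 114 mm over their backs; the gripper's body (76 mm by 85 mm) begins 54 mm behind the grasp point. The pads swing forward as they close: fully open they stand 13 mm farther back than shut.
Start: joints at [-1.181, 0.116, 1.442, -0, 1.584, -0.038], TCP at [0.28, -0.614, 0.245] pointing down, gripper open.
Joint ranges: [-2.83, 2.83], [-0.83, 2.19], [0.07, 2.5], [-1.14, 4.28], [0.01, 3], [-2.97, 2.97]. Speed limits (rad/s): [1.89, 1.89, 2.22, 3.14, 3.14, 3.14].

INTERFACE

Orientations are given as a unit quaternion [w, x, y, z].
In Python, from rig import get_obs, cams, hand_in, regions_of gives the robot as it stands.
- The arm moves only by the shell command python3 -m pendant 'ROWS' [FORCE]. ROWS is a JSON object of lists of equal length, an entry for each row: "travel": the shift along the world's x, y, z normalised to -1 to 1, where 1 is 0.2 m, a list of three; "twist": the turn about the world's z normalised to -1 to 1, where 1 is pi rad; "jaw": the opening, from 0 (shut) to 1 (fully open). A call has 1 to 8 rows; each row shifts and turns the commanded pose from where the row before left it; what a row does not reach is not made up. A row lasts 1/10 s, in which the tool goes at most 50 mm and 8.59 degrees, less where a joint would pass 70% of its speed; a pose out of reach is approached as far as the arm can. A call with a number of a shift or a turn outside -1 to 1 is refused whole. A call with a gripper value outside its range is refused whole. The fingers move at their own pace and stop on an object; FORCE is the grip in N (left out, the last holds). Time passes only in rows, so rows that do not move let the fingers close. It gives the time, the measured TCP pose, the force, the opening and the grip force at its end, in the units of the state.
- get_obs(): the state, without advancing time (a new reading comes with each control period).
- cams.camera(name): name is "scene" or "top" or "wrist"; returns (picture, depth): 480x640x3 uint8, red, green, blue; 480x640 float32, m along the optical axis (not along the pixel's ray), 0 where there is no reading.
- cams.calibration(name): a dict with "fx", "fy", "cx", "cy" (pixels), "k1" (the pictures are not rectified: a ray, as slopes to the right and down, at radius r is drawn at 1 + k1 r^2 times it, then the intrinsics apply), "camera_from_world" (4x4, takes a point from world to camera coordinates). Camera axes: x right, y down, z forward; pixel columns grow to the right and rows downward; lengths in m; the calibration is good to about 2 mm. A picture is of the moment at which its call begins: read the wrist's pose just before it. calibration takes no time and is no camera call; for the wrist camera it gives the pose at the moment of the call.
- hand_in(): hands the job in; it is judged then, once.
Trained networks look in the newest picture that a camera, given by its name, has taken for a name from the list of things; names that differ only in an ending like _2 or _b are one class to them, and where a whole thing is asked for, a point or a joint stands for the part that bears it (a point fixed in the world has none). Each returns a list of dicts, best first, with "conf" (0 to 1); they miss things now and then, are a little off and sometimes report something else, mostly with a low value. They report only what shows in the picture. A call takes as long as a camera call. They do not tell look-alikes from the thing itself.
- regions_of(camera, name): "mask" (480x640 bool, what is visible of it) and "location" ([row, column] in pixels, amid what is visible of it).
The state is a dict: "clock": time; "joint_positions": joint angles; "dq": joint speeds; "joint_efforts": joint torques, N m; "ee_pos": TCP position; "orientation": TCP orientation; "ft_force": force on the tool from outside, world axes, zero at the start; "moment": the same for the moment, N m; "grip_width": finger opening in m; "grasp_force": force on a finger pad.
Only numpy, scipy, OpenCV 4.12 (cv2) and the standard library are available. Lean on these libraries where they do the work, as an engineer would, in place of code of your own. Each camera call takes 0.05 s, during which the arm holds its last target. There are 200 camera calls.

TASK

Pack the paint jars away: stand every jar upright in a cell of its own in the divided wooden crate. One or two of them have dropped into the narrow gap between the two railway boards: draw those out of the open end of the gap with the hooked rod, without reaching in with the hand, and when they are out lay the rod back on top of the boards. Leave the wagon, the glue bottle and the trophy cup standing where they are.

Things in the scene. Friction and masses are not known exactly. Their poses are not given: they have to be found in the camera images.
- layout: two plywood railway boards with grassy tops, fixed, and the straight gap between them: 52 mm wide, 0.30 m long, open above and at one end (the mouth); its floor is the table. Origin: on the table in the middle of the mouth; +y runs along the middle of the gap into it, z up. The flat board tops are at z 0.128. At y 0.30 a panel 150 mm high closes the gap. Table before the mouth (y < 0) is clear.
- yard (a point): middle of the bare paved yard, 150 x 150 mm, flat on top of one board, where the rod lies; axes as layout, at (-0.111, 0.130, 0.128) in it. This board spans layout x -0.196 to -0.026, y 0 to 0.30; behind the yard (layout y over 0.267) is a hedge 25 mm high.
- track (a point): point of the track on the other board, at (0.088, 0.150, 0.128) in layout; the track runs along y and carries the wagon. This board spans layout x 0.026 to 0.236, y 0 to 0.30; beyond the track stand a house and trees up to 110 mm high.
- rod_grip (a point): hooked rod, 95 g: square wooden grip 130 x 20 x 20 mm along the rod's x axis, then a 6 mm steel rod bent down at its end. Point: on the grip's axis near the centre of mass; the grip reaches 85 mm to -x and 45 mm to +x of it. It lies with the grip's underside (10 mm below) on the board, z up, and the 125 mm leg, at x +0.105, hanging free beside the board's outer side.
- rod_crook (a point): foot of the rod's leg, at (0.105, 0, -0.125) from rod_grip in the rod's axes: middle of a flat V-shaped crook of 6 mm rod, 42 mm wide over all. The V opens towards the grip (-x): its arms end 13 mm to -x, 18 mm to either side. A jar drawn towards -x nests in it, jar centre 30 mm to -x of this point.
- crate: divided wooden crate, fixed, outside 281 (x) x 143 (y) x 28 (z) mm, walls, dividers and floor 5 mm; origin under its centre on the table. Eight open cells, 64 x 64 mm inside, centres at x -0.1035, -0.0345, 0.0345, 0.1035 and y -0.0345, 0.0345; their floor is 5 mm above the table, the tops of the walls and dividers 28 mm.
- jar1_c (a point): scenery-paint jar, upright cylinder 42 mm diameter, 50 mm tall (white body, black screw cap), about 90 g; the point is its centre, 25 mm above its foot; its z axis is the jar's axis. At the start it stands on the table between boards and crate, or is absent (None).
- jar2_c (a point): scenery-paint jar, upright cylinder 42 mm diameter, 50 mm tall (white body, black screw cap), about 90 g; the point is its centre, 25 mm above its foot; its z axis is the jar's axis. At the start it stands on the table between boards and crate, or is absent (None).
- jar3_c (a point): scenery-paint jar, upright cylinder 42 mm diameter, 50 mm tall (white body, black screw cap), about 90 g; the point is its centre, 25 mm above its foot; its z axis is the jar's axis. At the start it stands on the table between boards and crate, or is absent (None).
- jar4_c (a point): scenery-paint jar, upright cylinder 42 mm diameter, 50 mm tall (white body, black screw cap), about 90 g; the point is its centre, 25 mm above its foot; its z axis is the jar's axis. At the start it stands on the table between boards and crate, or is absent (None).
- jar5_c (a point): scenery-paint jar, upright cylinder 42 mm diameter, 50 mm tall (white body, black screw cap), about 90 g; the point is its centre, 25 mm above its foot; its z axis is the jar's axis. At the start it stands on the table between boards and crate, or is absent (None).
- jar6_c (a point): scenery-paint jar, upright cylinder 42 mm diameter, 50 mm tall (white body, black screw cap), about 90 g; the point is its centre, 25 mm above its foot; its z axis is the jar's axis. At the start it stands dropped in the gap between the boards, or is absent (None).
- jar7_c (a point): scenery-paint jar, upright cylinder 42 mm diameter, 50 mm tall (white body, black screw cap), about 90 g; the point is its centre, 25 mm above its foot; its z axis is the jar's axis. At the start it stands dropped in the gap between the boards, or is absent (None).
- wagon: model goods wagon, 30 x 105 x 45 mm, on the track of the board; origin under its middle, y along it. Bystander.
- glue: white glue bottle, 40 mm diameter, 120 mm tall; origin under its middle. Bystander.
- trophy: small trophy cup on a 50 mm square wooden foot, 112 mm tall, 78 mm wide over its handles; origin under its middle. Bystander.
Things that resemble listed ones, but are neither listed nor needed, are in the scene too. Leave any blue or turquoise look-alike of the part that bears jar1_c alone.

How it is judged:
On the way, in this order (a step that is already met when the one before it is completed fails the run):
1. the rod bears on a dropped jar inside the gap (((contact force between rod and jar6 above 0.03 N and y of jar6_c in the frame of layout above 0 m and x of jar6_c in the frame of layout between -0.03 and 0.03 m and z of jar6_c in the frame of layout below 0.1 m) or (contact force between rod and jar7 above 0.03 N and y of jar7_c in the frame of layout above 0 m and x of jar7_c in the frame of layout between -0.03 and 0.03 m and z of jar7_c in the frame of layout below 0.1 m))), for 0.1 s.
2. every dropped jar has come out of the open end of the gap (y of each of jar6_c, jar7_c in the frame of layout below -0.02 m), for 0.2 s.
At the end, for the whole second after the job is handed in: Every jar stands upright (within 0.15 rad) on the floor of the crate, one per cell (a cell holds only one), at rest; the rod lies at rest on top of the boards with its grip point over them and less than 155 mm above the table; wagon, glue bottle and trophy cup are within 30 mm of where they began (x of jar1_c in the frame of crate between -0.14 and 0.14 m and y of jar1_c in the frame of crate between -0.071 and 0.071 m and z of jar1_c in the frame of crate between 0.022 and 0.037 m and angle between each of jar1_c, jar2_c, jar3_c, jar4_c, jar5_c, jar6_c, jar7_c's own z axis and vertical below 0.15 rad and linear speed of each of jar1, jar2, jar3, jar4, jar5, jar6, jar7, rod below 0.02 m/s and x of jar2_c in the frame of crate between -0.14 and 0.14 m and y of jar2_c in the frame of crate between -0.071 and 0.071 m and z of jar2_c in the frame of crate between 0.022 and 0.037 m and x of jar3_c in the frame of crate between -0.14 and 0.14 m and y of jar3_c in the frame of crate between -0.071 and 0.071 m and z of jar3_c in the frame of crate between 0.022 and 0.037 m and x of jar4_c in the frame of crate between -0.14 and 0.14 m and y of jar4_c in the frame of crate between -0.071 and 0.071 m and z of jar4_c in the frame of crate between 0.022 and 0.037 m and x of jar5_c in the frame of crate between -0.14 and 0.14 m and y of jar5_c in the frame of crate between -0.071 and 0.071 m and z of jar5_c in the frame of crate between 0.022 and 0.037 m and x of jar6_c in the frame of crate between -0.14 and 0.14 m and y of jar6_c in the frame of crate between -0.071 and 0.071 m and z of jar6_c in the frame of crate between 0.022 and 0.037 m and x of jar7_c in the frame of crate between -0.14 and 0.14 m and y of jar7_c in the frame of crate between -0.071 and 0.071 m and z of jar7_c in the frame of crate between 0.022 and 0.037 m and x of rod_grip in the frame of layout between -0.2 and 0.24 m and y of rod_grip in the frame of layout between -0.01 and 0.31 m and z of rod_grip in the frame of layout between 0.128 and 0.155 m and distance of each of wagon, glue, trophy from where it was at the start of the episode below 0.03 m); the robot touches nothing.
It fails at once if the hand or arm reaches into the gap and touches a dropped jar there ((y of jar6_c in the frame of layout above 0 m and x of jar6_c in the frame of layout between -0.03 and 0.03 m and z of jar6_c in the frame of layout below 0.1 m and contact force between any of the fingers, the arm and jar6 above 0.5 N) or (y of jar7_c in the frame of layout above 0 m and x of jar7_c in the frame of layout between -0.03 and 0.03 m and z of jar7_c in the frame of layout below 0.1 m and contact force between any of the fingers, the arm and jar7 above 0.5 N)).
It fails at once if the wagon, the glue bottle or the trophy cup is pushed away or knocked over (distance of any of wagon, glue, trophy from where it was at the start of the episode above 0.04 m or angle between any of wagon, glue, trophy's own z axis and vertical above 0.5 rad).
Of jar1, jar2, jar3, jar4, jar5 only 4 to 5 are there at a start; the rules pass over those that are not, and their reading is None.
Of jar6, jar7 only 1 to 2 are there at a start; the rules pass over those that are not, and their reading is None.
At some moment in a run one of jar1, jar2, jar3, jar4, jar5 may be knocked a few centimetres aside while the robot is not near it.
It also fails if it takes over 210 s, if anything falls off the work surface, if the arm or the gripper's body presses on something with over 40 N, if the wrist force passes 120 N, or if a joint passes its speed limit or range.

## Working session

There is one attempt and no reset: what is moved stays moved. The work goes in short steps, Python scripts to look and compute and a shell command to move; the robot and the scene stay as the last step left them, time stands still between calls to the robot, and variables do not carry over. Pictures are saved under pics/ and viewed, at most 14 in all, crops included, and the job is handed in when it is done.

```bash
mkdir -p pics; ls; cat > h.py <<'E'
import numpy as np, cv2
from rig import get_obs, cams, hand_in, regions_of
def shot(n):
    cal=cams.calibration(n); p,d=cams.camera(n); return p,d,cal
def ray(cal,u,v):
    K=np.array([[cal['fx'],0,cal['cx']],[0,cal['fy'],cal['cy']],[0,0,1.]])
    return cv2.undistortPoints(np.array(np.c_[u,v],float).reshape(-1,1,2),K,np.array([cal['k1'],0,0,0.]))[:,0]
def world(cal,d,m):
    v,u=np.nonzero(m&(d>0)); s=ray(cal,u,v); z=d[v,u]
    P=np.c_[s*z[:,None],z,np.ones(len(z))]
    return (P@np.linalg.inv(np.array(cal['camera_from_world'])).T)[:,:3]
E
python3 - <<'E'
from h import *
o=get_obs();print(o)
for n in ('top','scene'):
    p,d,c=shot(n); cv2.imwrite(f'pics/{n}0.png',p[:,:,::-1]); print(n,c['fx'],np.linalg.inv(c['camera_from_world'])[:3].round(3).tolist())
    for k in ('layout','rod_grip','crate','jar1_c','wagon','glue','trophy'):
        for r in regions_of(n,k):
            P=world(c,d,r['mask']); 
            if len(P): print(k,round(r['conf'],2),np.round(r['location']),len(P),'med',np.median(P,0).round(3),'lo',np.percentile(P,2,axis=0).round(3),'hi',np.percentile(P,98,axis=0).round(3), 'rgb',np.median(p[r['mask']],0))
E
```

```text
pics
{'clock': 0.0, 'joint_positions': array([-1.18083621e+00,  1.16506742e-01,  1.44226353e+00, -1.74957056e-05,
        1.58400318e+00, -3.78003842e-02]), 'dq': array([-0.00080216,  0.00121545,  0.00086129,  0.00010887,  0.00067244,
        0.00056012]), 'joint_efforts': array([-3.53081205e-04, -7.31998014e+01, -6.32485056e+01, -2.87291914e-05,
        6.39701830e-03,  1.90637991e-05]), 'ee_pos': array([ 0.2799346 , -0.61402651,  0.24454924]), 'orientation': array([-5.79738168e-04,  9.77214530e-01,  2.12253181e-01, -1.12032968e-04]), 'ft_force': array([-0.0304514 , -0.09316866, -0.24901226]), 'moment': array([ 0.05501886,  0.00485407, -0.01143531]), 'grasp_force': 0.0, 'grip_width': 0.08549432573880568}
top 468.28879325029146 [[0.022, -0.993, 0.112, 0.455], [-1.0, -0.022, 0.004, 0.044], [-0.002, -0.112, -0.994, 1.005]]
layout 0.68 [142. 416.] 1029 med [ 0.776 -0.155  0.1  ] lo [ 0.755 -0.189  0.003] hi [ 0.807 -0.129  0.116] rgb [100.  87.  79.]
layout 0.63 [202. 158.] 34920 med [0.63  0.344 0.131] lo [0.413 0.179 0.031] hi [0.817 0.497 0.213] rgb [61. 85. 40.]
layout 0.23 [278. 15
[... 2480 characters left out ...]
.525 -0.116  0.041] lo [ 0.494 -0.135  0.006] hi [ 0.532 -0.098  0.053] rgb [ 22.  50. 105.]
wagon 0.67 [241. 426.] 1118 med [0.694 0.267 0.169] lo [0.665 0.22  0.135] hi [0.703 0.321 0.178] rgb [67.  39.  35.5]
wagon 0.38 [242. 230.] 328 med [ 0.436 -0.126  0.043] lo [ 0.404 -0.145  0.011] hi [ 0.445 -0.106  0.053] rgb [37.5 32.  30. ]
glue 0.92 [329. 305.] 773 med [0.776 0.    0.06 ] lo [ 0.76  -0.017  0.004] hi [0.782 0.018 0.112] rgb [129. 123. 118.]
glue 0.22 [275. 456.] 24295 med [0.794 0.328 0.127] lo [0.425 0.175 0.007] hi [0.848 0.49  0.209] rgb [85. 94. 49.]
trophy 0.89 [346. 222.] 1404 med [ 0.797 -0.156  0.042] lo [ 0.763 -0.187  0.005] hi [ 0.815 -0.129  0.114] rgb [84. 79. 79.]
```

View pics/top0.png

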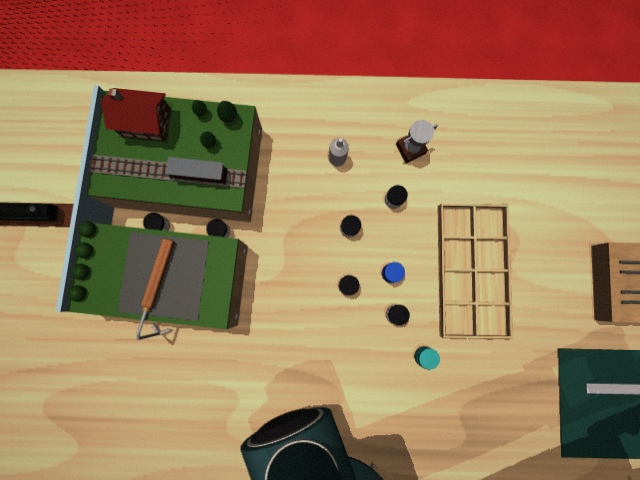

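View pics/scene0.png

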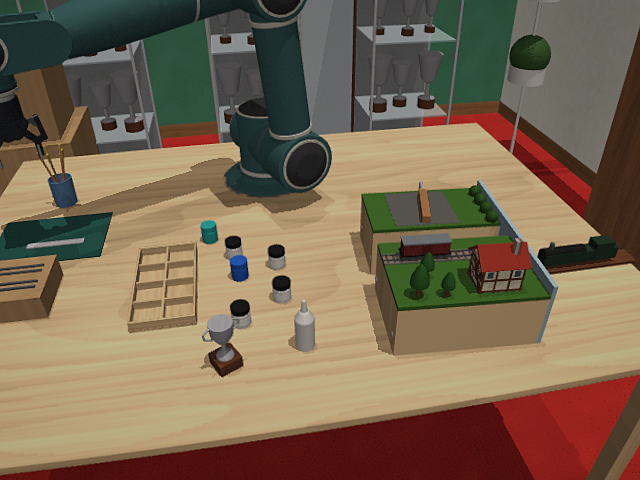

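The top view shows four black-capped jars on the table at pixels (397,196), (351,226), (349,285) and (398,315). Two more are in the gap at (154,222) and (217,229). The blue jar (394,272) and the turquoise one (428,358) are look-alikes. The rod lies on the yard with its leg on the robot's side, and the mouth faces world -y.

```bash
cat >> h.py <<'E'
def jars(n='top'):
    p,d,c=shot(n); m=d>0; W=np.zeros(d.shape+(3,)); W[m]=world(c,d,m)
    t=m&(W[...,2]>.043)&(W[...,2]<.06)&(W[...,0]>.28)
    t=cv2.morphologyEx(t.astype(np.uint8),cv2.MORPH_OPEN,np.ones((5,5)))
    k,l,s,_=cv2.connectedComponentsWithStats(t); out=[]
    for i in range(1,k):
        if s[i,4]<60: continue
        q=W[l==i]; (x,y),r=cv2.minEnclosingCircle(q[:,:2].astype(np.float32))
        out.append((round(x,4),round(y,4),round(r,3),np.median(q[:,2]).round(3),int(s[i,4]),np.median(p[l==i],0).astype(int).tolist(),np.median(np.argwhere(l==i),0)[::-1].astype(int).tolist()))
    return out,p,d,c,W
E
python3 - <<'E'
from h import *
J,p,d,c,W=jars()
for j in J: print(*j)
def rect(q): r=cv2.minAreaRect(q[:,:2].astype(np.float32)); return [np.round(a,4) for a in r]
def comps(t,mn):
    k,l,s,_=cv2.connectedComponentsWithStats(t.astype(np.uint8))
    return [W[l==i] for i in range(1,k) if s[i,4]>mn]
z=W[...,2]; x=W[...,0];y=W[...,1]
t=(z>.12)&(z<.137)&(y>.15)&(x>.35)
for q in comps(t,1500): print('board',len(q),np.median(q[:,2]).round(4),rect(q), q.min(0).round(3),q.max(0).round(3))
# gap walls edges: per column of y, inner gap edges
for yy in np.arange(.2,.48,.04):
    s=(abs(y-yy)<.004)&(z>.12)&(z<.135)&(p[...,1]>p[...,0]); xs=np.sort(x[s]); xs=xs[(xs>.5)&(xs<.72)]
    if len(xs)<3: continue
    g=np.diff(xs); i=g.argmax(); print('gap y',round(yy,2),xs[i].round(4),xs[i+1].round(4))
r=regions_of('top','rod_grip')[0]['mask']
q=W[r&(z>.14)&(x>.42)]; print('grip',rect(q),np.median(q[:,2]))
q=W[r&(p[...,0]>p[...,2]*1.8)&(p[...,0].astype(int)>110)]; print('gripcol',rect(q),np.median(q[:,2]))
q=W[r&(z>.1)]; print(q[q[:,0].argmin()]); q=W[r&(z>0)&(z<.1)]; print('crook',len(q),q.min(0),q.max(0),np.median(q,0))
r=regions_of('top','crate')[0]['mask']; q=W[r&(z>.018)&(z<.034)]; print('crate',rect(q)); 
E
```

```text
0.6688 -0.1228 0.021 0.052 316 [20, 18, 19] [397, 195]
0.6003 0.3817 0.021 0.052 300 [21, 20, 21] [153, 222]
0.6037 -0.0276 0.021 0.052 300 [22, 21, 22] [351, 226]
0.5896 0.2509 0.021 0.052 295 [23, 22, 23] [216, 228]
0.5095 -0.1175 0.021 0.051 317 [41, 80, 179] [394, 272]
0.48 -0.0249 0.021 0.052 315 [24, 23, 23] [348, 285]
0.4242 -0.1266 0.021 0.052 330 [21, 21, 21] [399, 314]
0.3393 -0.1874 0.021 0.052 361 [53, 158, 151] [429, 358]
board 12156 0.1303 [array([0.7027, 0.3301]), array([0.3028, 0.271 ]), np.float64(85.3572)] [0.58  0.169 0.12 ] [0.85  0.491 0.137]
board 12749 0.1303 [array([0.4901, 0.3487]), array([0.3027, 0.1687]), np.float64(85.078)] [0.394 0.191 0.12 ] [0.584 0.505 0.137]
gap y 0.2 0.5617 0.6137
gap y 0.24 0.565 0.6183
gap y 0.28 0.568 0.6213
gap y 0.32 0.5707 0.6243
gap y 0.36 0.5755 0.6274
gap y 0.4 0.5789 0.6323
gap y 0.44 0.5818 0.6349
grip [array([0.4872, 0.3364]), array([0.021 , 0.1394]), np.float64(74.4805)] 0.1495791171224803
gripcol [array([0.2553, 0.2018]), array([0.643 , 0.1005]), np.float64(29.431)] 0.14986700794509616
[0.37109985 0.36569033 0.11461831]
crook 97 [0.36660809 0.34723925 0.00139008] [0.39115277 0.4119129  0.09891234] [0.37562265 0.36626833 0.01884159]
crate [array([ 0.5189, -0.292 ]), array([0.2801, 0.1463]), np.float64(0.4522)]
```

```bash
T='"travel":[[0.04,0.199,0],[0.04,0.199,0]]'
python3 -m pendant '{"travel":[[0.04,0.199,0],[0.04,0.199,0],[0.04,0.199,0],[0.04,0.199,0],[0.04,0.199,0],[0.04,0.199,0],[0.04,0.199,0],[0.04,0.199,0]],"twist":[0.0324,0.0324,0.0324,0.0324,0.0324,0.0324,0.0324,0.0324],"jaw":[1,1,1,1,1,1,1,1]}' 60
python3 -m pendant '{"travel":[[0.04,0.199,0],[0.04,0.199,0],[0.04,0.199,0],[0.04,0.199,0],[0.04,0.199,0],[0.04,0.199,0],[0.04,0.199,0],[0.04,0.199,0]],"twist":[0.0324,0.0324,0.0324,0.0324,0.0324,0.0324,0.0324,0.0324],"jaw":[1,1,1,1,1,1,1,1]}'
python3 -m pendant '{"travel":[[0.04,0.199,0],[0.04,0.199,0],[0.04,0.199,0],[0.04,0.199,0],[0.04,0.199,0],[0.04,0.199,0],[0.04,0.199,0],[0.04,0.199,0]],"twist":[0.0324,0.0324,0.0324,0.0324,0.0324,0.0324,0.0324,0.0324],"jaw":[0.6,0.6,0.6,0.6,0.6,0.6,0.6,0.6]}'
python3 -m pendant '{"travel":[[0,0,0],[0,0,0]],"twist":[0,0],"jaw":[0.6,0.6]}'
```

```text
clock: 1.75
ee_pos: [0.344, -0.2942, 0.2454]
orientation: [0.0, 0.812, 0.583, 0.0]
ft_force: [0.9, 0.3, -0.3]
grip_width: 0.0853
grasp_force: 0.0
clock: 2.55
ee_pos: [0.4079, 0.0243, 0.2456]
orientation: [0.0, 0.515, 0.857, 0.0]
ft_force: [0.7, -0.2, 0.0]
grip_width: 0.0852
grasp_force: 0.0
clock: 3.35
ee_pos: [0.472, 0.3429, 0.2454]
orientation: [0.0, 0.133, 0.991, 0.0]
ft_force: [0.1, -0.0, 0.8]
grip_width: 0.0512
grasp_force: 0.0
clock: 3.55
ee_pos: [0.4718, 0.3415, 0.2448]
orientation: [-0.0, 0.135, 0.991, -0.0]
ft_force: [0.0, -0.3, -0.3]
grip_width: 0.0513
grasp_force: 0.0
```

```bash
python3 - <<'E'
from h import *
p,d,c=shot('wrist'); cv2.imwrite('pics/w1.png',p[:,:,::-1])
for r in regions_of('wrist','rod_grip')[:2]:
    q=world(c,d,r['mask']); q=q[(q[:,2]>.144)&(q[:,2]<.158)]
    print(r['conf'],len(q),[np.round(a,4) for a in cv2.minAreaRect(q[:,:2].astype(np.float32))],np.median(q,0))
E
```

```text
0.81 4631 [array([0.4913, 0.3374]), array([0.02  , 0.1353]), np.float64(74.7506)] [0.48670717 0.33850769 0.14768593]
```

View pics/w1.png

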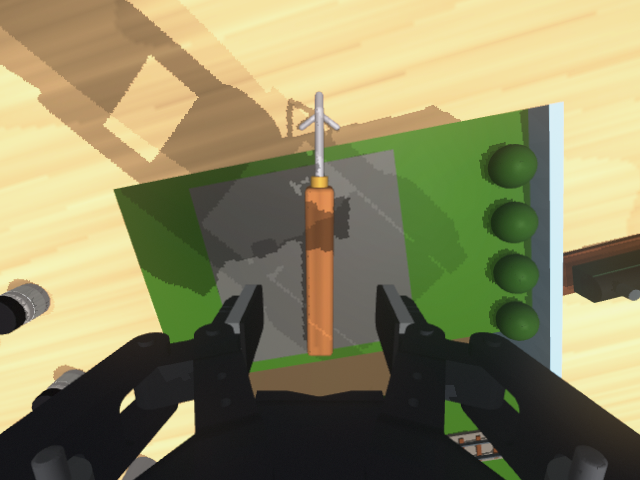

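The rod's grip is centred between the jaws (column 319), and its crook points toward the robot. I'll go down and grip it.

```bash

python3 -m pendant '{"travel":[[0.01,0.003,-0.125],[0,0,-0.125],[0,0,-0.125],[0,0,-0.12],[0,0,0],[0,0,0]],"twist":[0,0,0,0,0,0],"jaw":[0.6,0.6,0.6,0.6,0.6,0.6]}' 60
python3 -m pendant '{"travel":[[0,0,0],[0,0,0],[0,0,0],[0,0,0],[0,0,0],[0,0,0]],"twist":[0,0,0,0,0,0],"jaw":[0,0,0,0,0,0]}' 60
```

```text
clock: 4.25
ee_pos: [0.4742, 0.341, 0.1473]
orientation: [0.0, 0.136, 0.991, 0.0]
ft_force: [0.5, 0.1, 0.8]
grip_width: 0.051
grasp_force: 0.0
clock: 4.85
ee_pos: [0.4746, 0.3418, 0.148]
orientation: [0.001, 0.135, 0.991, 0.001]
ft_force: [-1.7, -1.0, 8.5]
grip_width: 0.0185
grasp_force: 59.7
```

```bash

python3 -m pendant '{"travel":[[0,0,0.1],[0,0,0.2],[0,0,0.2],[0,0,0.2],[0,0,0.1],[0,0,0]],"twist":[0,0,0,0,0,0],"jaw":[0,0,0,0,0,0]}' 60
python3 -m pendant '{"travel":[[0.056,-0.077,0],[0.056,-0.077,0],[0.056,-0.077,0],[0.056,-0.077,0],[0.056,-0.077,0]],"twist":[-0.0441,-0.0441,-0.0441,-0.0441,-0.0441],"jaw":[0,0,0,0,0]}' 60
python3 -m pendant '{"travel":[[0.056,-0.077,0],[0.056,-0.077,0],[0.056,-0.077,0],[0.056,-0.077,0],[0.056,-0.077,0],[0,0,0],[0,0,0]],"twist":[-0.0441,-0.0441,-0.0441,-0.0441,-0.0441,0,0],"jaw":[0,0,0,0,0,0,0]}' 60
python3 - <<'E'
from h import *
print(get_obs()['ft_force'])
p,d,c=shot('wrist'); cv2.imwrite('pics/w2.png',p[:,:,::-1])
for n in('wrist','top'):
    if n=='top': p,d,c=shot('top'); cv2.imwrite('pics/t2.png',p[60:380,60:380,::-1])
    for r in regions_of(n,'rod_grip')[:1]:
        q=world(c,d,r['mask']); g=q[(q[:,2]>.27)]
        print(n,r['conf'],len(g),[np.round(a,4) for a in cv2.minAreaRect(g[:,:2].astype(np.float32))],np.median(g,0))
        f=q[(q[:,2]<.2)&(q[:,2]>.1)]; print(len(f)); 
        if len(f): print(np.median(f,0),f.min(0),f.max(0))
E
```

```text
clock: 5.45
ee_pos: [0.4745, 0.342, 0.3105]
orientation: [0.002, 0.135, 0.991, 0.002]
ft_force: [0.4, 0.4, -0.3]
grip_width: 0.0182
grasp_force: 58.9
clock: 5.95
ee_pos: [0.5302, 0.2639, 0.3051]
orientation: [-0.0, 0.466, 0.885, -0.0]
ft_force: [0.6, -0.2, -0.5]
grip_width: 0.0181
grasp_force: 58.9
clock: 6.65
ee_pos: [0.5858, 0.1876, 0.3054]
orientation: [-0.0, 0.736, 0.677, -0.0]
ft_force: [-0.0, 0.5, -0.5]
grip_width: 0.0184
grasp_force: 58.8
[-0.01170874  0.48933832 -0.47985135]
wrist 0.81 11212 [array([0.5901, 0.2213]), array([0.15, 0.02]), np.float64(85.3673)] [0.5901838  0.20957571 0.30486435]
407
[0.60090983 0.28342033 0.17272403] [0.57467761 0.27545577 0.16953502] [0.61522778 0.29254994 0.17537312]
top 0.86 283 [array([0.5623, 0.1185]), array([0.0314, 0.0538]), np.float64(89.1511)] [0.57795113 0.11697039 0.30738905]
32
[0.58148292 0.28556905 0.1760118 ] [0.5723389  0.27906812 0.1725118 ] [0.59013259 0.29297579 0.18123226]
```

View pics/w2.png

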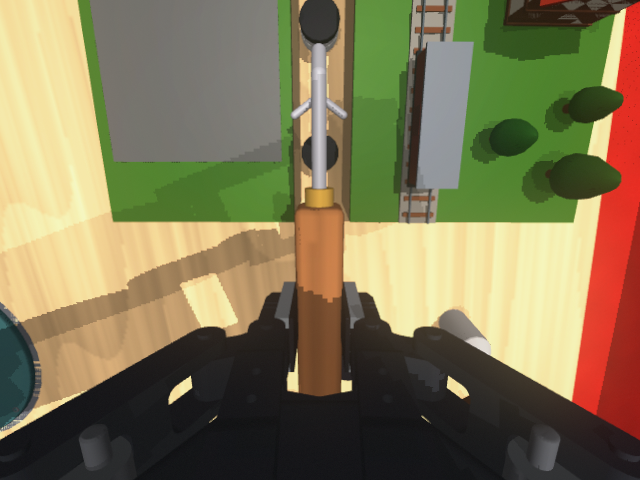

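The crook hangs centred over the gap, between the near jar at (320,153) and the far jar at (320,20). I'll shift 8 mm deeper and lower it.

```bash

python3 -m pendant '{"travel":[[0.004,0.04,0],[0,0,-0.1],[0,0,-0.1],[0,0,-0.1],[0,0,-0.1],[0,0,-0.1],[0,0,0]],"twist":[0,0,0,0,0,0,0],"jaw":[0,0,0,0,0,0,0]}' 60
python3 -m pendant '{"travel":[[0,0,-0.1],[0,0,-0.1],[0,0,-0.01],[0,0,0]],"twist":[0,0,0,0],"jaw":[0,0,0,0]}' 60
```

```text
clock: 7.55
ee_pos: [0.5858, 0.1961, 0.2035]
orientation: [-0.001, 0.736, 0.677, -0.002]
ft_force: [-1.1, -0.5, -1.2]
grip_width: 0.0183
grasp_force: 58.8
clock: 7.95
ee_pos: [0.5869, 0.196, 0.1652]
orientation: [0.0, 0.737, 0.676, 0.0]
ft_force: [0.8, 0.0, -0.1]
grip_width: 0.0185
grasp_force: 58.8
```

```bash

python3 -m pendant '{"travel":[[-0.0064,-0.075,0],[-0.0064,-0.075,0],[-0.0064,-0.075,0],[-0.0064,-0.075,0],[-0.0064,-0.075,0],[-0.0064,-0.075,0],[-0.0064,-0.075,0]],"twist":[0,0,0,0,0,0,0],"jaw":[0,0,0,0,0,0,0]}' 60
python3 -m pendant '{"travel":[[-0.0064,-0.075,0],[-0.0064,-0.075,0],[-0.0064,-0.075,0],[-0.0064,-0.075,0],[-0.0064,-0.075,0],[-0.0064,-0.075,0],[-0.0064,-0.075,0],[0,0,0]],"twist":[0,0,0,0,0,0,0,0],"jaw":[0,0,0,0,0,0,0,0]}' 60
python3 -m pendant '{"travel":[[0.0025,0.03,0],[0,0,0.2],[0,0,0.2],[0,0,0.2],[0,0,0.1]],"twist":[0,0,0,0,0],"jaw":[0,0,0,0,0]}' 60
python3 - <<'E'
from h import *
J,p,d,c,W=jars()
cv2.imwrite('pics/t3.png',p[:,:,::-1])
for j in J: print(*j)
E
```

```text
clock: 8.65
ee_pos: [0.5777, 0.0893, 0.1644]
orientation: [-0.0, 0.737, 0.676, 0.0]
ft_force: [0.1, 0.7, -0.8]
grip_width: 0.0183
grasp_force: 59.0
clock: 9.45
ee_pos: [0.5687, -0.0163, 0.1642]
orientation: [0.0, 0.737, 0.676, -0.0]
ft_force: [-0.1, 0.0, -0.8]
grip_width: 0.0184
grasp_force: 58.8
clock: 9.95
ee_pos: [0.5698, -0.0074, 0.3082]
orientation: [0.001, 0.736, 0.677, 0.001]
ft_force: [-0.1, 0.3, -0.8]
grip_width: 0.0184
grasp_force: 59.1
0.6012 0.3814 0.021 0.052 293 [31, 29, 31] [153, 222]
0.6063 0.6201 0.017 0.054 65 [18, 19, 17] [38, 217]
0.5091 -0.1174 0.021 0.052 316 [34, 65, 146] [394, 272]
0.4798 -0.025 0.021 0.052 305 [27, 25, 26] [349, 285]
```

View pics/t3.png

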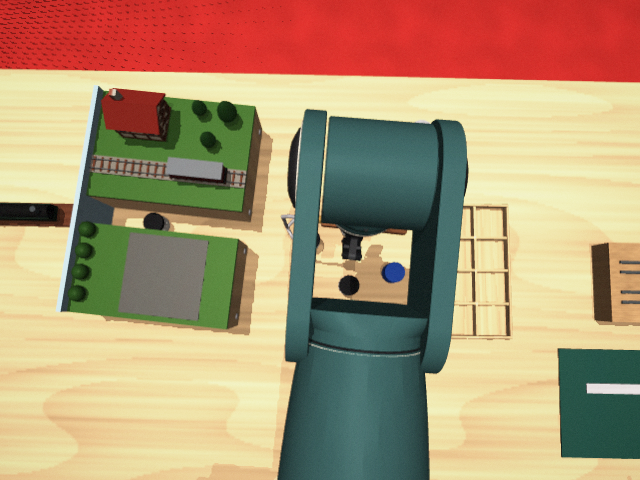

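Jar 6 is out; part of it shows at about (315,240). I'll go behind jar 7 at (153,222) next.

```bash

python3 -m pendant '{"travel":[[0.0159,0.1843,0],[0.0159,0.1843,0],[0.0159,0.1843,0],[0.0159,0.1843,0],[0.0159,0.1843,0],[0.0159,0.1843,0],[0.0159,0.1843,0],[0.0159,0.1843,0]],"twist":[0,0,0,0,0,0,0,0],"jaw":[0,0,0,0,0,0,0,0]}' 60
python3 -m pendant '{"travel":[[0.0159,0.1843,0],[0,0,0],[0,0,0]],"twist":[0,0,0],"jaw":[0,0,0]}' 60
python3 - <<'E'
from h import *
p,d,c=shot('wrist'); cv2.imwrite('pics/w3.png',p[:,:,::-1])
r=regions_of('wrist','rod_grip')[0]
q=world(c,d,r['mask']); f=q[(q[:,2]<.2)&(q[:,2]>.1)]; print(np.median(f,0),f.min(0),f.max(0))
m=d>0;W=world(c,d,m)
for yy in (.40,.42,.44):
    xs=np.sort(W[(abs(W[:,1]-yy)<.004)&(W[:,2]>.12)&(W[:,2]<.135)&(W[:,0]>.5)&(W[:,0]<.7),0]); g=np.diff(xs); i=g.argmax(); print(yy,xs[i],xs[i+1])
E
```

```text
clock: 10.8
ee_pos: [0.5943, 0.289, 0.3036]
orientation: [-0.0, 0.736, 0.677, -0.0]
ft_force: [-0.5, -0.2, -0.5]
grip_width: 0.0186
grasp_force: 59.1
clock: 11.1
ee_pos: [0.5975, 0.3247, 0.3032]
orientation: [-0.0, 0.736, 0.677, -0.001]
ft_force: [-0.2, 0.0, -1.8]
grip_width: 0.0183
grasp_force: 59.1
[0.60031497 0.42036368 0.17052412] [0.57140748 0.28070618 0.10148463] [0.62693308 0.42950354 0.17349699]
0.4 0.5817743373394706 0.6334795515595851
0.42 0.5831811855058826 0.6344292836558422
0.44 0.5852617116445934 0.6360763671473042
```

View pics/w3.png

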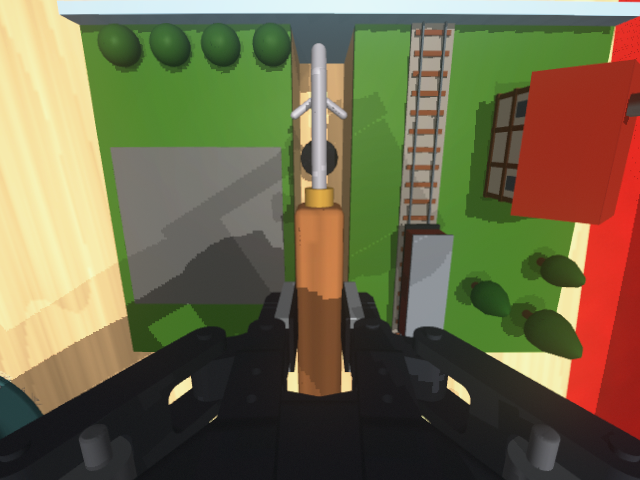

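```bash

python3 -m pendant '{"travel":[[0.01,0.0,0],[0,0,-0.1],[0,0,-0.1],[0,0,-0.1],[0,0,-0.1],[0,0,-0.1],[0,0,0]],"twist":[0,0,0,0,0,0,0],"jaw":[0,0,0,0,0,0,0]}' 60
python3 -m pendant '{"travel":[[0,0,-0.1],[0,0,-0.09],[0,0,0],[0,0,0]],"twist":[0,0,0,0],"jaw":[0,0,0,0]}' 60
```

```text
clock: 11.9
ee_pos: [0.5994, 0.3222, 0.2015]
orientation: [-0.001, 0.737, 0.676, -0.002]
ft_force: [0.3, -0.3, -1.1]
grip_width: 0.0182
grasp_force: 59.0
clock: 12.3
ee_pos: [0.6001, 0.3232, 0.1668]
orientation: [-0.0, 0.737, 0.676, -0.0]
ft_force: [-0.6, 0.8, -0.8]
grip_width: 0.0184
grasp_force: 59.0
```

```bash

python3 -m pendant '{"travel":[[-0.007,-0.076,0],[-0.007,-0.076,0],[-0.007,-0.076,0],[-0.007,-0.076,0],[-0.007,-0.076,0],[-0.007,-0.076,0]],"twist":[0,0,0,0,0,0],"jaw":[0,0,0,0,0,0]}' 60
python3 -m pendant '{"travel":[[-0.007,-0.076,0],[-0.007,-0.076,0],[-0.007,-0.076,0],[-0.007,-0.076,0],[-0.007,-0.076,0],[-0.007,-0.076,0]],"twist":[0,0,0,0,0,0],"jaw":[0,0,0,0,0,0]}' 60
python3 -m pendant '{"travel":[[-0.007,-0.076,0],[-0.007,-0.076,0],[-0.007,-0.076,0],[-0.007,-0.076,0],[-0.007,-0.076,0],[-0.007,-0.076,0],[0,0,0]],"twist":[0,0,0,0,0,0,0],"jaw":[0,0,0,0,0,0,0]}' 60
python3 -m pendant '{"travel":[[0.0025,0.03,0],[0,0,0.2],[0,0,0.2],[0,0,0.2],[0,0,0.15]],"twist":[0,0,0,0,0],"jaw":[0,0,0,0,0]}' 60
python3 - <<'E'
from h import *
p,d,c=shot('wrist'); cv2.imwrite('pics/w4.png',p[:,:,::-1])
E
```

```text
clock: 12.9
ee_pos: [0.5915, 0.2307, 0.1666]
orientation: [0.0, 0.737, 0.676, 0.0]
ft_force: [-0.4, 1.4, -0.2]
grip_width: 0.0181
grasp_force: 59.1
clock: 13.5
ee_pos: [0.5831, 0.1397, 0.1663]
orientation: [-0.0, 0.737, 0.676, 0.0]
ft_force: [0.2, 1.0, 0.4]
grip_width: 0.0185
grasp_force: 59.2
clock: 14.2
ee_pos: [0.5747, 0.0478, 0.1662]
orientation: [0.0, 0.737, 0.676, -0.0]
ft_force: [-0.4, -0.3, -0.2]
grip_width: 0.0186
grasp_force: 59.0
clock: 14.7
ee_pos: [0.5754, 0.0567, 0.319]
orientation: [0.001, 0.736, 0.677, 0.001]
ft_force: [0.2, 0.3, -0.4]
grip_width: 0.0184
grasp_force: 59.1
```

View pics/w4.png

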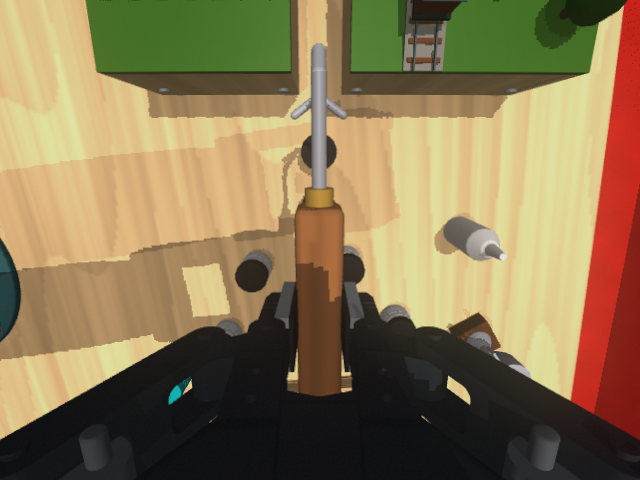

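Both jars are out of the gap; jar 7 stands at (318,152). I'll lay the rod back at its original pose.

```bash

python3 -m pendant '{"travel":[[-0.0505,0.1425,0],[-0.0505,0.1425,0],[-0.0505,0.1425,0],[-0.0505,0.1425,0],[-0.0505,0.1425,0]],"twist":[0.0441,0.0441,0.0441,0.0441,0.0441],"jaw":[0,0,0,0,0]}' 60
python3 -m pendant '{"travel":[[-0.0505,0.1425,0],[-0.0505,0.1425,0],[-0.0505,0.1425,0],[-0.0505,0.1425,0],[-0.0505,0.1425,0],[0,0,0],[0,0,0]],"twist":[0.0441,0.0441,0.0441,0.0441,0.0441,0,0],"jaw":[0,0,0,0,0,0,0]}' 60
python3 -m pendant '{"travel":[[0,0,-0.15],[0,0,-0.2],[0,0,-0.2],[0,0,-0.15],[0,0,-0.07],[0,0,0],[0,0,0]],"twist":[0,0,0,0,0,0,0],"jaw":[0,0,0,0,0,0,0]}' 60
```

```text
clock: 15.25
ee_pos: [0.5241, 0.2002, 0.316]
orientation: [-0.0, 0.461, 0.888, -0.0]
ft_force: [0.5, 0.5, -0.9]
grip_width: 0.0184
grasp_force: 59.1
clock: 15.95
ee_pos: [0.4738, 0.3417, 0.3159]
orientation: [-0.0, 0.135, 0.991, -0.0]
ft_force: [-0.3, 0.1, -1.0]
grip_width: 0.0181
grasp_force: 59.1
clock: 16.65
ee_pos: [0.4749, 0.3408, 0.1639]
orientation: [0.001, 0.135, 0.991, 0.0]
ft_force: [0.3, -0.6, -1.0]
grip_width: 0.0183
grasp_force: 59.1
```

```bash

python3 -m pendant '{"travel":[[0,0,-0.03],[0,0,-0.03],[0,0,-0.01],[0,0,0],[0,0,0]],"twist":[0,0,0,0,0],"jaw":[0,0,0,0,0]}' 60
```

```text
clock: 17.15
ee_pos: [0.4744, 0.3408, 0.1484]
orientation: [0.0, 0.135, 0.991, 0.0]
ft_force: [-0.1, -0.1, -1.4]
grip_width: 0.0183
grasp_force: 59.1
```

```bash

python3 -m pendant '{"travel":[[0,0,-0.008],[0,0,0],[0,0,0],[0,0,0],[0,0,0],[0,0,0]],"twist":[0,0,0,0,0,0],"jaw":[0,0,0.55,0.55,0.55,0.55]}' 60
python3 -m pendant '{"travel":[[0,0,0.1],[0,0,0.2],[0,0,0.2],[0,-0.2,0],[0,-0.2,0],[0,-0.2,0],[0,-0.2,0],[0,0,0]],"twist":[0,0,0,0,0,0,0,0],"jaw":[0.6,0.6,0.6,1,1,1,1,1]}' 60
python3 - <<'E'
from h import *
J,p,d,c,W=jars()
cv2.imwrite('pics/t5.png',p[:,:,::-1])
for j in J: print(*j)
r=regions_of('top','rod_grip')[0]['mask']; q=W[r&(W[...,2]>.1)]; print([np.round(a,3) for a in cv2.minAreaRect(q[:,:2].astype(np.float32))],np.median(q,0))
E
```

```text
clock: 17.75
ee_pos: [0.4743, 0.3408, 0.1466]
orientation: [-0.0, 0.135, 0.991, -0.0]
ft_force: [0.5, 0.2, -1.0]
grip_width: 0.0467
grasp_force: 0.0
clock: 18.55
ee_pos: [0.4744, 0.1775, 0.247]
orientation: [0.0, 0.137, 0.991, -0.0]
ft_force: [1.3, 1.3, 0.1]
grip_width: 0.0853
grasp_force: 0.0
0.6691 -0.123 0.021 0.052 316 [24, 23, 24] [397, 195]
0.6035 -0.0275 0.021 0.052 306 [27, 26, 27] [351, 226]
0.579 0.1208 0.021 0.052 325 [29, 28, 29] [278, 236]
0.5731 0.0569 0.021 0.052 320 [29, 27, 29] [309, 239]
0.5099 -0.1172 0.021 0.052 294 [48, 94, 203] [394, 271]
0.4798 -0.0248 0.021 0.052 327 [28, 27, 28] [349, 285]
0.4242 -0.1267 0.021 0.052 339 [26, 25, 26] [399, 314]
0.339 -0.1875 0.021 0.052 361 [63, 182, 174] [429, 358]Traceback (most recent call last):
  File "<stdin>", line 5, in <module>
IndexError: list index out of range
```

View pics/t5.png

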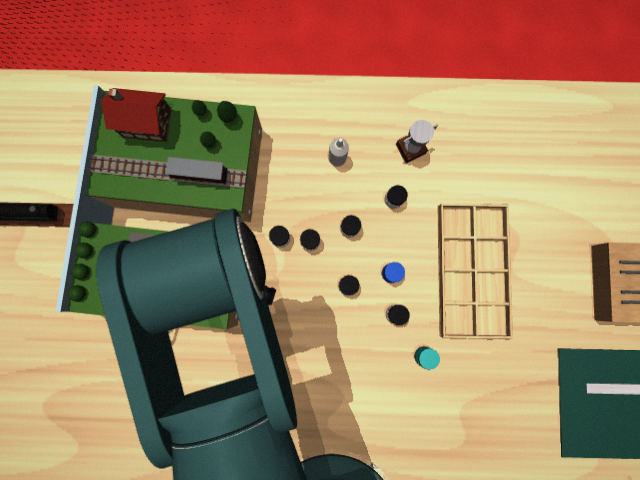

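All six jars stand upright at known positions. The arm hides the rod, so I'll check it later. I'll pick up jar 7 first, gripping along x.

```bash

python3 -m pendant '{"travel":[[0.058,-0.033,0],[0.058,-0.033,0],[0.058,-0.033,0],[0.058,-0.033,0],[0.058,-0.033,0],[0.058,-0.033,0],[0.058,-0.033,0],[0.058,-0.033,0]],"twist":[-0.0459,-0.0459,-0.0459,-0.0459,-0.0459,-0.0459,-0.0459,-0.0459],"jaw":[0.8,0.8,0.8,0.8,0.8,0.8,0.8,0.8]}' 40
python3 -m pendant '{"travel":[[0.058,-0.033,0],[0,0,0],[0,0,0]],"twist":[-0.0459,0,0],"jaw":[0.8,0.8,0.8]}' 40
```

```text
clock: 19.45
ee_pos: [0.5677, 0.129, 0.2463]
orientation: [-0.0, 0.655, 0.755, -0.0]
ft_force: [-0.1, -0.7, -0.5]
grip_width: 0.0686
grasp_force: 0.0
clock: 19.75
ee_pos: [0.5786, 0.1222, 0.2463]
orientation: [-0.0, 0.705, 0.709, -0.0]
ft_force: [-0.7, 0.6, -0.0]
grip_width: 0.0684
grasp_force: 0.0
```

```bash

python3 -m pendant '{"travel":[[0.002,-0.005,-0.2],[0,0,-0.2],[0,0,-0.2],[0,0,-0.2],[0,0,-0.15],[0,0,-0.07],[0,0,0]],"twist":[0,0,0,0,0,0,0],"jaw":[0.8,0.8,0.8,0.8,0.8,0.8,0.8]}' 40
python3 -m pendant '{"travel":[[0,0,0],[0,0,0],[0,0,0],[0,0,0],[0,0,0],[0,0,0],[0,0,0]],"twist":[0,0,0,0,0,0,0],"jaw":[0,0,0,0,0,0,0]}' 40
python3 -m pendant '{"travel":[[0,0,0.1],[0,0,0.2],[0,0,0.2],[0,0,0.1],[0,0,0]],"twist":[0,0,0,0,0],"jaw":[0,0,0,0,0]}' 40
```

```text
clock: 20.45
ee_pos: [0.5781, 0.1208, 0.0413]
orientation: [-0.001, 0.705, 0.709, -0.001]
ft_force: [1.8, 0.6, -0.0]
grip_width: 0.0682
grasp_force: 0.0
clock: 21.15
ee_pos: [0.5801, 0.1206, 0.045]
orientation: [0.001, 0.706, 0.708, 0.001]
ft_force: [-0.7, 0.6, 4.8]
grip_width: 0.0404
grasp_force: 39.9
clock: 21.65
ee_pos: [0.5806, 0.1206, 0.1679]
orientation: [0.002, 0.706, 0.708, 0.003]
ft_force: [1.0, -0.3, -0.4]
grip_width: 0.0407
grasp_force: 41.0
```

```bash

python3 -m pendant '{"travel":[[0.0177,-0.1864,0],[0.0177,-0.1864,0],[0.0177,-0.1864,0],[0.0177,-0.1864,0],[0.0177,-0.1864,0],[0.0177,-0.1864,0]],"twist":[0,0,0,0,0,0],"jaw":[0,0,0,0,0,0]}' 40
python3 -m pendant '{"travel":[[0.0177,-0.1864,0],[0.0177,-0.1864,0],[0.0177,-0.1864,0],[0.0177,-0.1864,0],[0.0177,-0.1864,0],[0.0177,-0.1864,0],[0,0,0],[0,0,0]],"twist":[0,0,0,0,0,0,0,0],"jaw":[0,0,0,0,0,0,0,0]}' 40
python3 - <<'E'
from h import *
p,d,c=shot('wrist'); cv2.imwrite('pics/w6.png',p[:,:,::-1])
W=np.zeros(d.shape+(3,)); W[d>0]=world(c,d,d>0)
P,D,C=shot('top')
m=D>0; V=np.zeros(D.shape+(3,)); V[m]=world(C,D,m)
for r in regions_of('top','crate')[:1]:
    q=V[r['mask']&(V[...,2]>.02)&(V[...,2]<.033)]; print('top',[np.round(a,4) for a in cv2.minAreaRect(q[:,:2].astype(np.float32))],q.min(0),q.max(0))
# wrist: divider lines
q=W[(W[...,2]>.022)&(W[...,2]<.033)&(W[...,1]<-.19)]; print(len(q))
hx,e=np.histogram(q[:,0],bins=np.arange(.36,.70,.004)); print([(round(a+.002,3),int(n)) for a,n in zip(e,hx) if n>np.percentile(hx,80)])
hy,e=np.histogram(q[:,1],bins=np.arange(-.40,-.19,.004)); print([(round(a+.002,3),int(n)) for a,n in zip(e,hy) if n>np.percentile(hy,80)])
E
```

```text
clock: 22.25
ee_pos: [0.6001, -0.1048, 0.1624]
orientation: [-0.0, 0.706, 0.708, 0.0]
ft_force: [1.0, 0.5, -1.2]
grip_width: 0.0404
grasp_force: 41.0
clock: 23.05
ee_pos: [0.6213, -0.3275, 0.1619]
orientation: [-0.001, 0.707, 0.707, -0.0]
ft_force: [0.5, 0.7, -1.4]
grip_width: 0.0406
grasp_force: 41.0
top [array([ 0.5193, -0.2913]), array([0.2789, 0.1451]), np.float64(0.7544)] [ 0.37908804 -0.36387429  0.02000155] [ 0.65901371 -0.21857663  0.03288047]
13922
[(np.float64(0.382), 490), (np.float64(0.386), 1420), (np.float64(0.45), 581), (np.float64(0.454), 964), (np.float64(0.458), 137), (np.float64(0.462), 151), (np.float64(0.466), 136), (np.float64(0.47), 150), (np.float64(0.474), 128), (np.float64(0.518), 375), (np.float64(0.522), 968), (np.float64(0.526), 202), (np.float64(0.586), 139), (np.float64(0.59), 907), (np.float64(0.594), 295), (np.float64(0.658), 909), (np.float64(0.662), 344)]
[(np.float64(-0.362), 329), (np.float64(-0.358), 1434), (np.float64(-0.294), 607), (np.float64(-0.29), 1735), (np.float64(-0.286), 360), (np.float64(-0.258), 239), (np.float64(-0.25), 243), (np.float64(-0.246), 234), (np.float64(-0.226), 442), (np.float64(-0.222), 2254), (np.float64(-0.218), 563)]
```

View pics/w6.png

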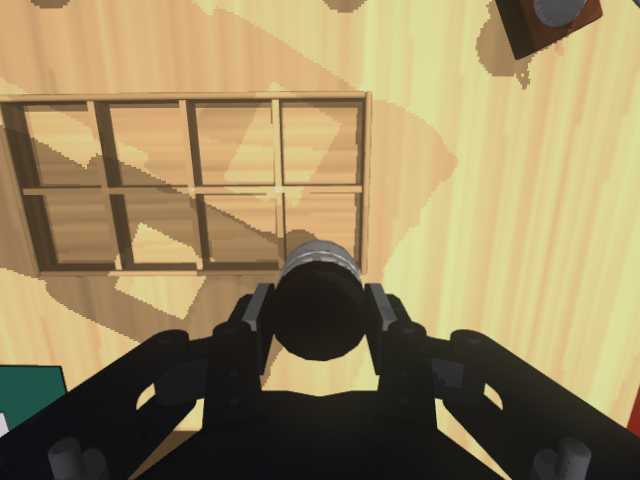

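Jar 7 is held over the far right cell. The wrist view refines the crate centre to about (0.5205,-0.2905).

```bash

python3 -m pendant '{"travel":[[0.012,0.01,-0.1],[0,0,-0.2],[0,0,-0.15],[0,0,-0.08],[0,0,-0.03],[0,0,0],[0,0,0]],"twist":[0,0,0,0,0,0,0],"jaw":[0,0,0,0,0,0,0]}' 40
```

```text
clock: 23.9
ee_pos: [0.6247, -0.325, 0.0523]
orientation: [0.001, 0.706, 0.708, 0.0]
ft_force: [0.7, -0.8, -0.8]
grip_width: 0.0408
grasp_force: 41.0
```

```bash

python3 -m pendant '{"travel":[[0,0,-0.015],[0,0,0],[0,0,0],[0,0,0],[0,0,0.1],[0,0,0.2],[0,0,0.2]],"twist":[0,0,0,0,0,0,0],"jaw":[0,0.68,0.68,0.68,0.68,0.68,0.68]}' 40
python3 -m pendant '{"travel":[[-0.0287,0.2122,0],[-0.0287,0.2122,0],[-0.0287,0.2122,0],[-0.0287,0.2122,0],[-0.0287,0.2122,0],[-0.0287,0.2122,0],[-0.0287,0.2122,0],[-0.0287,0.2122,0]],"twist":[0,0,0,0,0,0,0,0],"jaw":[0.8,0.8,0.8,0.8,0.8,0.8,0.8,0.8]}' 40
python3 -m pendant '{"travel":[[-0.0287,0.2122,0],[0,0,0],[0,0,0]],"twist":[0,0,0],"jaw":[0.8,0.8,0.8]}' 40
python3 - <<'E'
from h import *
J,p,d,c,W=jars()
for j in J: print(*j)
r=regions_of('top','rod_grip')
if r: q=W[r[0]['mask']&(W[...,2]>.1)]; print([np.round(a,3) for a in cv2.minAreaRect(q[:,:2].astype(np.float32))],np.median(q,0))
E
```

```text
clock: 24.6
ee_pos: [0.6236, -0.3248, 0.1483]
orientation: [-0.001, 0.706, 0.708, -0.0]
ft_force: [-0.5, -0.0, 0.5]
grip_width: 0.0581
grasp_force: 0.0
clock: 25.4
ee_pos: [0.5776, 0.0161, 0.1479]
orientation: [0.0, 0.706, 0.708, 0.0]
ft_force: [0.7, -0.1, -0.3]
grip_width: 0.0683
grasp_force: 0.0
clock: 25.7
ee_pos: [0.5722, 0.0576, 0.1478]
orientation: [0.0, 0.706, 0.708, 0.0]
ft_force: [0.8, -0.1, -0.3]
grip_width: 0.0685
grasp_force: 0.0
0.6457 -0.1296 0.021 0.052 300 [25, 24, 25] [401, 206]
0.6231 -0.325 0.021 0.057 269 [22, 21, 22] [496, 219]
0.5098 -0.118 0.02 0.052 280 [51, 99, 211] [395, 272]
0.4784 -0.0145 0.015 0.052 104 [18, 18, 19] [343, 286]
0.4243 -0.1266 0.021 0.052 322 [27, 26, 27] [398, 314]
0.3392 -0.188 0.022 0.052 330 [67, 189, 181] [429, 358]
[array([0.465, 0.347]), array([0.029, 0.19 ]), np.float64(74.265)] [0.48438013 0.33491008 0.14915582]
```

Jar 7 is in its cell, with its top at z 0.057. The rod lies on the board, and one jar has been knocked to (0.646,-0.130). Jar 6 is next.

```bash

python3 -m pendant '{"travel":[[0.004,-0.004,-0.15],[0,0,-0.2],[0,0,-0.12],[0,0,-0.05],[0,0,0],[0,0,0],[0,0,0],[0,0,0]],"twist":[0,0,0,0,0,0,0,0],"jaw":[0.8,0.8,0.8,0.8,0.8,0,0,0]}' 40
python3 -m pendant '{"travel":[[0,0,0],[0,0,0],[0,0,0],[0,0,0.1],[0,0,0.2],[0,0,0.2],[0,0,0.05],[0,0,0]],"twist":[0,0,0,0,0,0,0,0],"jaw":[0,0,0,0,0,0,0,0]}' 40
python3 -m pendant '{"travel":[[-0.0435,-0.191,0],[-0.0435,-0.191,0],[-0.0435,-0.191,0],[-0.0435,-0.191,0],[-0.0435,-0.191,0]],"twist":[0,0,0,0,0],"jaw":[0,0,0,0,0]}' 40
python3 -m pendant '{"travel":[[-0.0435,-0.191,0],[-0.0435,-0.191,0],[-0.0435,-0.191,0],[-0.0435,-0.191,0],[-0.0435,-0.191,0],[0,0,0],[0,0,0]],"twist":[0,0,0,0,0,0,0],"jaw":[0,0,0,0,0,0,0]}' 40
```

```text
clock: 26.6
ee_pos: [0.574, 0.056, 0.0457]
orientation: [0.001, 0.706, 0.708, 0.001]
ft_force: [-1.4, -1.9, 5.4]
grip_width: 0.0408
grasp_force: 39.9
clock: 27.4
ee_pos: [0.5741, 0.0562, 0.1566]
orientation: [0.002, 0.706, 0.708, 0.002]
ft_force: [-0.3, 1.0, -1.2]
grip_width: 0.0401
grasp_force: 40.9
clock: 27.9
ee_pos: [0.5286, -0.1361, 0.1522]
orientation: [-0.001, 0.706, 0.708, -0.0]
ft_force: [0.8, -0.4, -0.5]
grip_width: 0.0406
grasp_force: 40.9
clock: 28.6
ee_pos: [0.4855, -0.3261, 0.1521]
orientation: [-0.001, 0.707, 0.707, -0.0]
ft_force: [0.8, 1.1, -1.3]
grip_width: 0.0404
grasp_force: 40.9
```

```bash

python3 -m pendant '{"travel":[[0.002,0.005,-0.15],[0,0,-0.2],[0,0,-0.1],[0,0,-0.04],[0,0,-0.022],[0,0,0]],"twist":[0,0,0,0,0,0],"jaw":[0,0,0,0,0,0]}' 40
python3 -m pendant '{"travel":[[0,0,0],[0,0,0],[0,0,0],[0,0,0.1],[0,0,0.2],[0,0,0.2],[0,0,0]],"twist":[0,0,0,0,0,0,0],"jaw":[0.68,0.68,0.68,0.68,0.68,0.68,0.68]}' 40
python3 -m pendant '{"travel":[[0.0734,0.186,0],[0.0734,0.186,0],[0.0734,0.186,0],[0.0734,0.186,0],[0.0734,0.186,0],[0.0734,0.186,0],[0.0734,0.186,0],[0.0734,0.186,0]],"twist":[0,0,0,0,0,0,0,0],"jaw":[0.8,0.8,0.8,0.8,0.8,0.8,0.8,0.8]}' 40
python3 -m pendant '{"travel":[[0,0,0],[0,0,0]],"twist":[0,0],"jaw":[0.8,0.8]}' 40
python3 - <<'E'
from h import *
p,d,c=shot('wrist'); cv2.imwrite('pics/w7.png',p[:,:,::-1])
J,p,d,c,W=jars()
for j in J: print(*j[:5])
E
```

```text
clock: 29.2
ee_pos: [0.487, -0.3246, 0.0519]
orientation: [0.0, 0.706, 0.708, 0.0]
ft_force: [-0.0, -0.5, 0.4]
grip_width: 0.0404
grasp_force: 40.9
clock: 29.9
ee_pos: [0.4882, -0.3261, 0.1578]
orientation: [0.004, 0.706, 0.708, 0.001]
ft_force: [0.7, -0.2, -0.5]
grip_width: 0.0577
grasp_force: 0.0
clock: 30.7
ee_pos: [0.6044, -0.0256, 0.1514]
orientation: [0.0, 0.706, 0.708, 0.0]
ft_force: [0.6, -0.8, 0.3]
grip_width: 0.0684
grasp_force: 0.0
clock: 30.9
ee_pos: [0.604, -0.0266, 0.1511]
orientation: [-0.0, 0.706, 0.708, -0.0]
ft_force: [-0.4, -0.2, -0.3]
grip_width: 0.0685
grasp_force: 0.0
0.6235 -0.3246 0.021 0.056 253
0.5994 -0.0158 0.012 0.052 79
0.5214 -0.1182 0.012 0.052 69
0.4894 -0.3272 0.02 0.057 177
0.3386 -0.1875 0.021 0.052 343
```

View pics/w7.png

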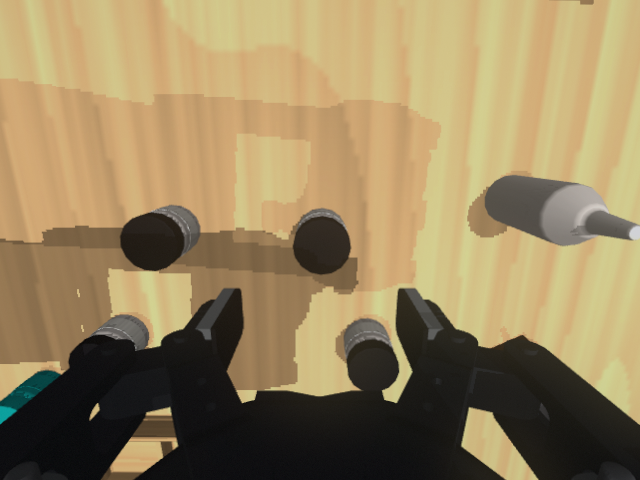

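Jar B shows ahead at (322,240), E at (155,240) and A at (370,360). I'll check B's position with the wrist depth.

```bash
cat >> h.py <<'E'
def wj():
    for j in jars('wrist')[0]: print('w',*j[:5],j[6])
E
python3 -c "
from h import *
wj()"
```

```text
w 0.7587 0.0037 0.019 0.052 710 [525, 199]
w 0.4833 -0.0242 0.022 0.05 2664 [150, 240]
w 0.6073 -0.0257 0.021 0.05 2556 [322, 243]
w 0.4199 -0.1141 0.016 0.05 388 [84, 347]
w 0.6487 -0.1279 0.021 0.05 1936 [373, 365]
w 0.3419 -0.1743 0.012 0.05 302 [7, 408]
```

```bash

python3 -m pendant '{"travel":[[0.006,0,-0.15],[0,0,-0.2],[0,0,-0.12],[0,0,-0.07],[0,0,0],[0,0,0],[0,0,0],[0,0,0]],"twist":[0,0,0,0,0,0,0,0],"jaw":[0.8,0.8,0.8,0.8,0.8,0,0,0]}' 40
python3 -m pendant '{"travel":[[0,0,0],[0,0,0],[0,0,0],[0,0,0.1],[0,0,0.2],[0,0,0.2],[0,0,0.05],[0,0,0]],"twist":[0,0,0,0,0,0,0,0],"jaw":[0,0,0,0,0,0,0,0]}' 40
python3 -m pendant '{"travel":[[-0.085,-0.164,0],[-0.085,-0.164,0],[-0.085,-0.164,0],[-0.085,-0.164,0],[-0.085,-0.164,0],[-0.085,-0.164,0],[-0.085,-0.164,0]],"twist":[0,0,0,0,0,0,0],"jaw":[0,0,0,0,0,0,0]}' 40
python3 -m pendant '{"travel":[[0,0,0],[0,0,0]],"twist":[0,0],"jaw":[0,0]}' 40
```

```text
clock: 31.85
ee_pos: [0.606, -0.0275, 0.0453]
orientation: [0.001, 0.706, 0.708, 0.001]
ft_force: [-1.6, -1.3, 6.6]
grip_width: 0.0403
grasp_force: 40.6
clock: 32.65
ee_pos: [0.6061, -0.0273, 0.1561]
orientation: [0.002, 0.706, 0.708, 0.001]
ft_force: [0.1, -0.1, -0.9]
grip_width: 0.0403
grasp_force: 40.6
clock: 33.35
ee_pos: [0.4849, -0.2578, 0.1517]
orientation: [-0.001, 0.706, 0.708, -0.0]
ft_force: [-0.1, -0.3, 0.5]
grip_width: 0.0404
grasp_force: 40.6
clock: 33.55
ee_pos: [0.4855, -0.2571, 0.152]
orientation: [-0.001, 0.707, 0.707, -0.0]
ft_force: [0.4, 0.2, -0.6]
grip_width: 0.0404
grasp_force: 40.7
```

```bash

python3 -m pendant '{"travel":[[0.004,0.003,-0.15],[0,0,-0.2],[0,0,-0.1],[0,0,-0.04],[0,0,-0.026],[0,0,0]],"twist":[0,0,0,0,0,0],"jaw":[0,0,0,0,0,0]}' 40
python3 -m pendant '{"travel":[[0,0,0],[0,0,0],[0,0,0],[0,0,0.1],[0,0,0.2],[0,0,0.2],[0,0,0]],"twist":[0,0,0,0,0,0,0],"jaw":[0.68,0.68,0.68,0.68,0.68,0.68,0.68]}' 40
python3 -m pendant '{"travel":[[0.16,0.127,0],[0.16,0.127,0],[0.16,0.127,0],[0.16,0.127,0],[0.16,0.127,0],[0,0,0],[0,0,0]],"twist":[0,0,0,0,0,0,0],"jaw":[0.8,0.8,0.8,0.8,0.8,0.8,0.8]}' 40
python3 -c "
from h import *
wj()
for j in jars()[0]: print(*j[:5])"
```

```text
clock: 34.15
ee_pos: [0.4876, -0.256, 0.0511]
orientation: [0.0, 0.706, 0.708, 0.0]
ft_force: [-0.6, -0.7, -0.9]
grip_width: 0.0405
grasp_force: 40.7
clock: 34.85
ee_pos: [0.4887, -0.2572, 0.1562]
orientation: [0.004, 0.706, 0.708, 0.001]
ft_force: [1.0, 0.2, -0.4]
grip_width: 0.0582
grasp_force: 0.0
clock: 35.55
ee_pos: [0.6472, -0.1287, 0.1494]
orientation: [-0.0, 0.706, 0.708, -0.0]
ft_force: [-0.7, -0.2, 0.2]
grip_width: 0.0682
grasp_force: 0.0
w 0.7574 -0.0002 0.019 0.052 741 [481, 58]
w 0.4832 -0.0238 0.022 0.05 3847 [62, 89]
w 0.5119 -0.1167 0.021 0.05 2742 [127, 230]
w 0.4269 -0.126 0.021 0.05 2036 [18, 243]
w 0.6494 -0.1282 0.021 0.05 2570 [320, 246]
w 0.7861 -0.1575 0.005 0.049 124 [502, 284]
w 0.4901 -0.3223 0.022 0.055 1460 [135, 458]
0.4798 -0.0248 0.021 0.052 326
0.4801 -0.3306 0.015 0.057 114
```

```bash

python3 -m pendant '{"travel":[[0.004,0,-0.15],[0,0,-0.2],[0,0,-0.12],[0,0,-0.06],[0,0,0],[0,0,0],[0,0,0],[0,0,0]],"twist":[0,0,0,0,0,0,0,0],"jaw":[0.8,0.8,0.8,0.8,0.8,0,0,0]}' 40
python3 -m pendant '{"travel":[[0,0,0],[0,0,0],[0,0,0],[0,0,0.1],[0,0,0.2],[0,0,0.2],[0,0,0.05],[0,0,0]],"twist":[0,0,0,0,0,0,0,0],"jaw":[0,0,0,0,0,0,0,0]}' 40
python3 -m pendant '{"travel":[[-0.03,-0.16,0],[-0.03,-0.16,0],[-0.03,-0.16,0],[-0.03,-0.16,0],[0,0,0],[0,0,0]],"twist":[0,0,0,0,0,0],"jaw":[0,0,0,0,0,0]}' 40
```

```text
clock: 36.45
ee_pos: [0.6486, -0.1296, 0.0464]
orientation: [0.001, 0.706, 0.708, 0.001]
ft_force: [-2.4, -0.8, 7.0]
grip_width: 0.0407
grasp_force: 40.5
clock: 37.25
ee_pos: [0.6487, -0.1294, 0.1571]
orientation: [0.002, 0.706, 0.708, 0.001]
ft_force: [-0.3, 0.6, -2.3]
grip_width: 0.0412
grasp_force: 40.6
clock: 37.85
ee_pos: [0.6232, -0.2576, 0.1525]
orientation: [-0.001, 0.707, 0.707, -0.0]
ft_force: [0.6, 0.2, -0.8]
grip_width: 0.0401
grasp_force: 40.6
```

```bash

python3 -m pendant '{"travel":[[0.004,0.005,-0.15],[0,0,-0.2],[0,0,-0.1],[0,0,-0.04],[0,0,-0.026],[0,0,0]],"twist":[0,0,0,0,0,0],"jaw":[0,0,0,0,0,0]}' 40
python3 -m pendant '{"travel":[[0,0,0],[0,0,0],[0,0,0],[0,0,0.1],[0,0,0.2],[0,0,0.2],[0,0,0]],"twist":[0,0,0,0,0,0,0],"jaw":[0.68,0.68,0.68,0.68,0.68,0.68,0.68]}' 40
python3 -m pendant '{"travel":[[-0.119,0.193,0],[-0.119,0.193,0],[-0.119,0.193,0],[-0.119,0.193,0],[-0.119,0.193,0],[-0.119,0.193,0],[0,0,0],[0,0,0]],"twist":[0,0,0,0,0,0,0,0],"jaw":[0.8,0.8,0.8,0.8,0.8,0.8,0.8,0.8]}' 40
python3 -c "
from h import *
wj()
for j in jars()[0]: print(*j[:5])"
```

```text
clock: 38.45
ee_pos: [0.6251, -0.2558, 0.0521]
orientation: [0.0, 0.706, 0.708, 0.0]
ft_force: [1.0, 0.2, -0.4]
grip_width: 0.0404
grasp_force: 40.6
clock: 39.15
ee_pos: [0.6265, -0.257, 0.1578]
orientation: [0.004, 0.706, 0.708, 0.002]
ft_force: [0.7, -0.1, 0.4]
grip_width: 0.0579
grasp_force: 0.0
clock: 39.95
ee_pos: [0.4818, -0.0241, 0.1513]
orientation: [0.001, 0.706, 0.708, 0.0]
ft_force: [-0.1, -0.2, 0.2]
grip_width: 0.0683
grasp_force: 0.0
w 0.4833 -0.0235 0.021 0.05 2542 [319, 245]
w 0.512 -0.1157 0.021 0.05 1979 [354, 357]
w 0.4254 -0.1249 0.022 0.05 1716 [250, 367]
w 0.3402 -0.1867 0.022 0.05 1240 [155, 431]
0.623 -0.2555 0.021 0.056 310
0.6226 -0.3248 0.021 0.056 268
0.4882 -0.2554 0.021 0.057 256
0.4877 -0.3237 0.021 0.057 252
0.337 -0.1987 0.015 0.052 105
```

```bash

python3 -m pendant '{"travel":[[0,0,-0.15],[0,0,-0.2],[0,0,-0.12],[0,0,-0.07],[0,0,0],[0,0,0],[0,0,0],[0,0,0]],"twist":[0,0,0,0,0,0,0,0],"jaw":[0.8,0.8,0.8,0.8,0.8,0,0,0]}' 40
python3 -m pendant '{"travel":[[0,0,0],[0,0,0],[0,0,0],[0,0,0.1],[0,0,0.2],[0,0,0.2],[0,0,0.05],[0,0,0]],"twist":[0,0,0,0,0,0,0,0],"jaw":[0,0,0,0,0,0,0,0]}' 40
python3 -m pendant '{"travel":[[-0.056,-0.193,0],[-0.056,-0.193,0],[-0.056,-0.193,0],[-0.056,-0.193,0],[-0.056,-0.193,0],[-0.056,-0.193,0],[0,0,0],[0,0,0]],"twist":[0,0,0,0,0,0,0,0],"jaw":[0,0,0,0,0,0,0,0]}' 40
```

```text
clock: 40.85
ee_pos: [0.4828, -0.0249, 0.0447]
orientation: [0.001, 0.706, 0.708, 0.001]
ft_force: [0.2, -1.3, 7.2]
grip_width: 0.0405
grasp_force: 40.9
clock: 41.65
ee_pos: [0.4826, -0.0247, 0.1552]
orientation: [0.002, 0.706, 0.708, 0.001]
ft_force: [-0.3, -1.1, -1.8]
grip_width: 0.0404
grasp_force: 40.7
clock: 42.45
ee_pos: [0.4139, -0.2565, 0.1514]
orientation: [-0.001, 0.707, 0.707, -0.0]
ft_force: [0.0, -0.1, -0.9]
grip_width: 0.0403
grasp_force: 40.7
```

```bash

python3 -m pendant '{"travel":[[0.006,0.002,-0.15],[0,0,-0.2],[0,0,-0.1],[0,0,-0.04],[0,0,-0.026],[0,0,0]],"twist":[0,0,0,0,0,0],"jaw":[0,0,0,0,0,0]}' 40
python3 -m pendant '{"travel":[[0,0,0],[0,0,0],[0,0,0],[0,0,0.1],[0,0,0.2],[0,0,0.2],[0,0,0]],"twist":[0,0,0,0,0,0,0],"jaw":[0.65,0.65,0.65,0.65,0.65,0.65,0.65]}' 40
python3 -m pendant '{"travel":[[0.0135,0.162,0],[0.0135,0.162,0],[0.0135,0.162,0],[0.0135,0.162,0],[0,0,0],[0,0,0]],"twist":[0,0,0,0,0,0],"jaw":[0.78,0.78,0.78,0.78,0.78,0.78]}' 40
python3 -c "
from h import *
wj()
for j in jars()[0]: print(*j[:5])"
```

```text
clock: 43.05
ee_pos: [0.4164, -0.2556, 0.0505]
orientation: [0.0, 0.706, 0.708, 0.0]
ft_force: [0.3, 0.3, -0.4]
grip_width: 0.0407
grasp_force: 40.7
clock: 43.75
ee_pos: [0.4174, -0.2569, 0.1555]
orientation: [0.004, 0.706, 0.708, 0.001]
ft_force: [0.5, -0.4, -0.4]
grip_width: 0.0554
grasp_force: 0.0
clock: 44.35
ee_pos: [0.4267, -0.1259, 0.1497]
orientation: [0.0, 0.706, 0.708, 0.0]
ft_force: [0.1, -0.2, -0.5]
grip_width: 0.0666
grasp_force: 0.0
w 0.511 -0.1164 0.021 0.05 2636 [436, 234]
w 0.4258 -0.1253 0.021 0.05 2568 [316, 246]
w 0.3329 -0.1783 0.018 0.05 543 [190, 310]
w 0.419 -0.2458 0.019 0.054 759 [308, 384]
w 0.4841 -0.2413 0.016 0.054 646 [390, 385]
w 0.6118 -0.3299 0.006 0.054 179 [525, 471]
0.623 -0.3251 0.021 0.057 325
0.623 -0.2557 0.021 0.056 233
0.5381 -0.5509 0.016 0.052 80
0.5092 -0.1178 0.021 0.052 317
0.4926 -0.2586 0.019 0.057 146
0.486 -0.3225 0.021 0.057 273
0.4435 -0.5511 0.014 0.052 75
0.3295 -0.1874 0.017 0.052 134
```

```bash

python3 -m pendant '{"travel":[[-0.008,0,-0.15],[0,0,-0.2],[0,0,-0.12],[0,0,-0.06],[0,0,0],[0,0,0],[0,0,0],[0,0,0]],"twist":[0,0,0,0,0,0,0,0],"jaw":[0.78,0.78,0.78,0.78,0.78,0,0,0]}' 40
python3 -m pendant '{"travel":[[0,0,0],[0,0,0],[0,0,0],[0,0,0.1],[0,0,0.2],[0,0,0.2],[0,0,0.05],[0,0,0]],"twist":[0,0,0,0,0,0,0,0],"jaw":[0,0,0,0,0,0,0,0]}' 40
python3 -m pendant '{"travel":[[-0.01,-0.2,0],[-0.01,-0.2,0],[-0.01,-0.2,0],[-0.01,-0.2,0],[-0.01,-0.2,0],[0,0,0],[0,0,0]],"twist":[0,0,0,0,0,0,0],"jaw":[0,0,0,0,0,0,0]}' 40
```

```text
clock: 45.25
ee_pos: [0.4258, -0.1267, 0.0455]
orientation: [0.001, 0.706, 0.708, 0.0]
ft_force: [-3.2, -0.7, 6.7]
grip_width: 0.0405
grasp_force: 40.7
clock: 46.05
ee_pos: [0.4258, -0.1265, 0.1559]
orientation: [0.002, 0.706, 0.708, 0.001]
ft_force: [-0.7, 0.4, -1.7]
grip_width: 0.0403
grasp_force: 40.8
clock: 46.75
ee_pos: [0.4143, -0.3264, 0.1519]
orientation: [-0.001, 0.707, 0.707, -0.0]
ft_force: [-0.1, -0.0, -1.2]
grip_width: 0.04
grasp_force: 40.8
```

Place it, then back off toward y -0.6 and check the whole scene.

```bash

python3 -m pendant '{"travel":[[0.006,0.004,-0.15],[0,0,-0.2],[0,0,-0.1],[0,0,-0.04],[0,0,-0.026],[0,0,0]],"twist":[0,0,0,0,0,0],"jaw":[0,0,0,0,0,0]}' 40
python3 -m pendant '{"travel":[[0,0,0],[0,0,0],[0,0,0],[0,0,0.1],[0,0,0.2],[0,0,0.2],[0,0,0.2]],"twist":[0,0,0,0,0,0,0],"jaw":[0.65,0.65,0.65,0.65,0.65,0.65,0.65]}' 40
python3 -m pendant '{"travel":[[-0.05,-0.2,0],[-0.05,-0.2,0],[-0.05,-0.2,0],[-0.05,-0.2,0],[-0.05,-0.2,0],[-0.05,-0.2,0],[0,0,0],[0,0,0]],"twist":[0,0,0,0,0,0,0,0],"jaw":[0.7,0.7,0.7,0.7,0.7,0.7,0.7,0.7]}' 40
python3 - <<'E'
from h import *
J,p,d,c,W=jars()
cv2.imwrite('pics/t8.png',p[:,:,::-1])
for j in J: print(*j[:6])
for k in ('rod_grip','wagon','glue','trophy'):
    for r in regions_of('top',k)[:1]: q=W[r['mask']&(d>0)]; print(k,np.median(q,0).round(3))
E
```

```text
clock: 47.35
ee_pos: [0.4167, -0.3252, 0.0514]
orientation: [0.0, 0.706, 0.708, 0.0]
ft_force: [1.0, -0.4, -1.6]
grip_width: 0.0407
grasp_force: 40.8
clock: 48.05
ee_pos: [0.416, -0.3253, 0.1923]
orientation: [0.0, 0.706, 0.708, 0.0]
ft_force: [-0.1, -0.5, 0.4]
grip_width: 0.0555
grasp_force: 0.0
clock: 48.85
ee_pos: [0.3558, -0.5659, 0.19]
orientation: [-0.0, 0.707, 0.707, 0.0]
ft_force: [1.5, 0.4, 0.0]
grip_width: 0.0596
grasp_force: 0.0
0.6227 -0.256 0.021 0.056 255 [18, 17, 18]
0.6229 -0.3242 0.021 0.057 316 [17, 16, 17]
0.51 -0.1172 0.021 0.052 317 [41, 81, 180]
0.4879 -0.2558 0.021 0.057 247 [19, 18, 19]
0.4876 -0.3236 0.021 0.057 307 [17, 17, 18]
0.4158 -0.2558 0.022 0.057 298 [18, 18, 18]
0.4168 -0.3254 0.021 0.056 287 [19, 17, 18]
0.3387 -0.1874 0.021 0.052 348 [54, 160, 153]
rod_grip [0.476 0.338 0.149]
wagon [0.679 0.265 0.177]
glue [0.749 0.003 0.081]
trophy [ 0.776 -0.155  0.103]
```

View pics/t8.png

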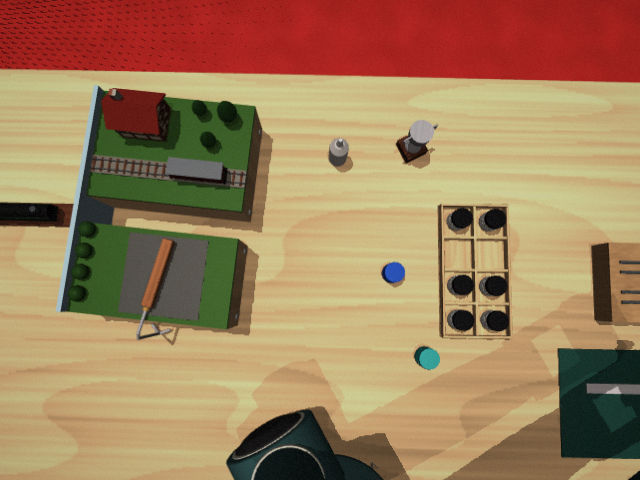

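The picture shows six jars in six separate cells, at (460,218), (492,218), (460,285), (493,285), (460,320) and (493,320). The rod is back on the yard, the look-alikes and bystanders haven't moved, and the gap is empty.

```bash
python3 -c "
from rig import hand_in
print(hand_in())"
```

```text
the job is handed in; nothing more can be done
None
```

The job is handed in after about 49 s: all six jars stand upright in their own crate cells, both dropped jars were drawn out with the rod, the rod is back on the board, and the wagon, glue bottle and trophy cup haven't moved; `hand_in()` gave no verdict.

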